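# Dial open the wire chest's padlock and hold it up

### The arm

A 6-joint arm with a two-finger parallel gripper is mounted at the origin on a cart in front of the work surface, level with it; the furniture and walls round the work are solid. World frame = base frame: x ahead of the robot, y to its left, z up, the work surface at z = 0. Lengths are in m, angles in rad, forces in N, time in s.
With the tool pointing down it reaches from about 0.325 to 0.775 m from the base axis. Payload 5.5 kg.
Tool frame: the origin (TCP) lies between the finger pads; the fingertips stand 22 mm ahead of it and the grasp point (between the pads) lies 3 mm ahead of it; z points along the fingers, y is the line along which they close (so a half turn about z gives the same grasp; the last joint's range is limited). The gripper opens to 85 mm and grips with 20 to 120 N. Pads are 22 mm wide; open, the fingers measure 114 mm over their backs; the gripper's body (76 mm by 85 mm) begins 54 mm behind the grasp point. The pads swing forward as they close: fully open they stand 13 mm farther back than shut.
Start: joints at [1.281, 0.091, 1.231, -0, 1.82, -0.057], TCP at [0.138, 0.584, 0.253] pointing down, gripper open.
Joint ranges: [-2.87, 2.87], [-0.86, 2.18], [0.17, 2.46], [-1.51, 4.65], [0.06, 2.69], [-2.65, 2.65]. Speed limits (rad/s): [2.57, 2.57, 3.01, 3.14, 3.14, 3.14].

### API

Orientations are given as [roll, pitch, yaw] about the fixed x, y, z axes, in that order (R = Rz(yaw) Ry(pitch) Rx(roll)).
In Python, from bench import r gives the robot as it stands.
- The arm moves only by the tool servo_tool, never from a script. Its argument "motion" is a list that holds one entry, the list of rows, each a list of 7 numbers: the opening, from -1 (shut) to 1 (fully open), so that 0 is half open, then the shift along the tool's x, y, z in mm, then the turn, a rotation vector about the tool's x, y, z in rad. A call has 1 to 20 rows; each row shifts and turns the commanded pose from where the row before left it, along the tool's axes as they then stand; what a row does not reach is not made up. A row lasts 1/8 s, in which the tool goes at most 62.5 mm and 10.7 degrees, less where a joint would pass 70% of its speed; a pose out of reach is approached as far as the arm can. A call is refused whole if a number of a shift passes 62.5 or a number of a turn 0.188, either way. A call with a gripper value outside its range is refused whole. The fingers move at their own pace and stop on an object; "squeeze" is the grip in N (left out, the last holds). Time passes only in rows, so rows that do not move let the fingers close. It gives the time, the measured TCP pose, the force, the opening and the grip force at its end, in the units of the state.
- r.get_state(): the state, without advancing time (a new reading comes with each control period).
- r.capture(name): name is "side" or "top"; returns a dict with "image" (480x640x3 uint8, red, green, blue), "range_z" (480x640 float32, m along the optical axis (not along the pixel's ray), 0 where there is no reading), "fx", "fy", "cx", "cy" (pixels), "extrinsics" (4x4, takes a point from world to camera coordinates). Camera axes: x right, y up, looking along -z (the intrinsics and any distortion apply to the point x, -y, -z); pixel columns grow to the right and rows downward; lengths in m; the calibration is good to about 2 mm. A picture is of the moment at which its call begins.
- r.sign_off(): hands the job in; it is judged then, once.
Trained networks look in a picture, given as the dict that the camera call returned (one of the last four; its "shot" number tells which), for a name from the list of things; names that differ only in an ending like _2 or _b are one class to them, and where a whole thing is asked for, a point or a joint stands for the part that bears it (a point fixed in the world has none). Each returns a list of dicts, best first, with "p" (0 to 1); they miss things now and then, are a little off and sometimes report something else, mostly with a low value. They report only what shows in the picture. A call takes as long as a camera call. They do not tell look-alikes from the thing itself.
- r.recognise(picture, name): "extent" ([left, top, width, height] in pixels, round what is visible of it).
- r.outline_of(picture, name): "region" (480x640 bool, what is visible of it) and "extent" ([left, top, width, height] in pixels, round what is visible of it).
- r.mark_of(picture, name): "centre" ([column, row] in pixels: a listed point, or the origin of a listed thing).
The state is a dict: "time": time; "joint_pos": joint angles; "dq": joint speeds; "effort": joint torques, N m; "eef_pos": TCP position; "eef_rot": TCP orientation; "ft_force": force on the tool from outside, world axes, zero at the start; "moment": the same for the moment, N m; "grip_width": finger opening in m; "grasp_force": force on a finger pad.
Only numpy, scipy, OpenCV 4.12 (cv2) and the standard library are available. Lean on these libraries where they do the work, as an engineer would, in place of code of your own. Each camera call takes 0.05 s, during which the arm holds its last target. There are 200 camera calls.

### The job

The wire chest is locked by the dial padlock that lies in the cradle on its top. Turn the dial clockwise to its sixth click, then back counter-clockwise to its fourth (clicks count clockwise from the broad mark beside the shackle), and pull the shackle, without forcing it, straight out to its stop, so that it comes clear of the staple. Then lift the padlock off by its shackle and finish while holding it: keep gripping the shackle, with the open padlock steady in the air a hand's breadth or more above the chest; leave everything else where it is.

Things in the scene. Friction and masses are not known exactly. Their poses are not given: they have to be found in the camera images.
- wire_chest: dark wooden wire chest, shut, too heavy to move, 236 (x) x 306 (y) x 70 mm high; origin at the centre of its underside, x away from its front edge, y along its length. On the front half of its top: a 2 mm steel plate, the lock cradle, and a flat hasp strap 3 mm thick running from the lid to the staple. Nothing on the chest itself moves in this job
- cradle (a point): centre of the lock cradle's floor, 72 mm above the bench; axes as the chest's. Four steel walls, 12 mm high and 4 mm thick, stand round the padlock (67 x 85.5 mm inside) and keep it from turning: 1.5 mm play sideways and towards the shackle, 4 mm behind
- staple (a point): centre of the staple's eye: a fixed square steel loop, 24 mm wide (x), 6 mm thick (y), its top 31 mm above the cradle floor, 16.5 mm from the padlock's body; the short leg of the shackle passes along y through its 14 mm wide hole
- padlock: dial padlock lying on its back in the cradle, about 0.4 kg: body 64 (x) x 80 (y) x 30 mm high, dial on top, shackle out of its -y face. Origin at the centre of the underside, z up out of the dial's face; axes parallel to the chest's while it lies there. Round the dial its face has ten black marks 36 degrees apart; the broad one (zero) is on the shackle's side
- dial_top (a point): centre of the dial's top, 56 mm above the cradle floor; its axis is the padlock's z, 4 mm to +y of the origin. The dial is a black knurled round knob, 38 mm across; grip its upper 21 mm (below are a 45 mm skirt, 5 mm high, and the lock's face, 26 mm under this point). Nothing round it is more than 1 mm higher than the lock's face
- dial_pointer (a point): outer end of the white pointer line on the dial's top, 17.5 mm from the dial's axis; it points at the mark that is set
- dial_turn (a joint): angle of the dial, rad: 0 at the broad mark, growing clockwise seen from above, 0.628 (36 degrees) a click: sixth click 3.770, fourth 2.513. Stops at 0 and at the ninth click. A spring drops it into each click (up to 0.13 N m to turn); let go, it settles at the nearest one. Starts between the first and the third click. It turns both ways
- dial_axis (a point): on the dial's axis at the lock's face. Inside, turning clockwise carries a second wheel along, which stays behind as the dial turns back. The shackle is free only if that wheel was carried to the sixth click (within half a click) and the dial then stands at the fourth. After overshooting the sixth, turn back to the stop at 0 and begin again
- shackle: steel U-bar of the padlock, 8 mm round, sliding along the padlock's y; its origin is the padlock's while shut. Legs 44 mm apart (centres): the long one, at the padlock's -x side, never leaves the lock; the short one, at +x, goes through the staple, and its end comes out of the lock
- shackle_crown (a point): middle of the shackle's crown: the straight bar, 28 mm long along x, 8 mm thick, across the U's outer end, on its centre line, 18 mm above the cradle floor; shut, it is 54 mm from the padlock's body. Inside the U, 30 mm are clear between the crown and the staple; under the bar are 14 mm of air above the steel plate
- shackle_slide (a joint): how far the shackle is drawn out along the padlock's -y, m: 0 shut (about 1.5 mm play while locked), 0.038 at its stop; from 0.030 the short leg is clear of the staple and the padlock can be lifted. It slides with about 2 N and stays where it is left. Lifted by the crown, the padlock hangs down from it, its body's centre 132 mm below
- jar: bystander, loose: small powder jar, 42 mm across and 42 high, on the chest's lid; origin at the centre of its underside
- tweezers: bystander, loose: fine steel tweezers, 130 mm, lying on the chest's lid; origin at the middle of the underside
- tape: bystander, loose: roll of masking tape, 104 mm across and 25 high, on the bench
- mug: bystander, loose: white dotted mug, 91 mm high, on the bench
- dish: bystander, loose: shallow dish of brass blanks, 85 x 160 x 16 mm, on the bench
There are look-alikes about, which are no part of the job. What is shaped like the padlock but orange is not meant.

How it is judged:
By the outcome, as a careful person would: the job done as asked, in the order asked, and still so for the second after the job is handed in, while the arm keeps its last pose, push and grip.
It also fails if it takes over 72 s, if anything falls off the work surface, if the arm or the gripper's body presses on something with over 40 N, if the wrist force passes 120 N, or if a joint passes its speed limit or range.

## Working session

There is one attempt and no reset: what is moved stays moved. The work goes in short steps, Python scripts to look and compute and a tool call to move; the robot and the scene stay as the last step left them, time stands still between calls to the robot, and variables do not carry over. Pictures are saved under pics/ and viewed, at most 10 in all, crops included, and the job is handed in when it is done.

Besides the shell and the picture viewer there is one more tool, called after "Emit:" by a JSON object that holds its "fn" and its "kwargs", one argument or row to a line. servo_tool: Moves the arm, as the interface text tells. Its arguments: {"type":"object","properties":{"motion":{"type":"array","items":{"type":"array","items":{"type":"array","items":{"type":"number"}}}},"squeeze":{"type":"number"}},"required":["motion"]}

```bash
mkdir -p pics; cat > h.py <<'E'
import numpy as np, cv2
from bench import r
def ray(p,uv):
    E=np.array(p["extrinsics"]);R=E[:3,:3];t=E[:3,3]
    d=np.array([(uv[0]-p["cx"])/p["fx"],-(uv[1]-p["cy"])/p["fy"],-1.])
    return -R.T@t, R.T@d
def atz(p,uv,z):
    o,d=ray(p,uv); return o+d*(z-o[2])/d[2]
def atdepth(p,uv):
    o,d=ray(p,uv);u,v=map(int,np.round(uv)); a=p["range_z"][v-1:v+2,u-1:u+2];a=a[a>0]
    return o+d*np.median(a) if len(a) else None
def proj(p,X):
    E=np.array(p["extrinsics"]);c=E[:3,:3]@X+E[:3,3]
    return [p["cx"]+p["fx"]*c[0]/-c[2],p["cy"]-p["fy"]*c[1]/-c[2]]
def save(p,n,box=None,s=1):
    im=p["image"][:,:,::-1]
    if box: x,y,w,h=box; im=im[y:y+h,x:x+w]
    cv2.imwrite("pics/"+n,cv2.resize(im,None,fx=s,fy=s,interpolation=cv2.INTER_CUBIC))
E
python3 - <<'E'
from h import *
np.set_printoptions(precision=4,suppress=True)
for n in("top","side"):
    p=r.capture(n); save(p,n+"0.png")
    print(n,[k for k in p],p["fx"])
    for k in("padlock","cradle","dial_top","dial_pointer","shackle_crown","staple","wire_chest"):
        for m in r.mark_of(p,k)[:3]: print(k,round(m["p"],2),np.round(m["centre"],1),atdepth(p,m["centre"]))
s=r.get_state();print(s)
E
```

```text
top ['image', 'range_z', 'fx', 'fy', 'cx', 'cy', 'extrinsics', 'shot'] 497.8527467326004
padlock 0.76 [401.5 202.3] [ 0.6882 -0.206   0.0552]
cradle 0.19 [265.6 259.8] [0.5434 0.0823 0.1267]
dial_top 0.62 [404.5 198.8] [ 0.6965 -0.2128  0.0548]
dial_top 0.56 [261.8 257. ] [0.5489 0.0901 0.1277]
dial_top 0.42 [279.8 236.6] [0.6035 0.0608 0.0696]
dial_pointer 0.65 [260.3 265.3] [0.5319 0.0926 0.1269]
dial_pointer 0.54 [409.4 202.5] [ 0.6937 -0.227   0.0348]
dial_pointer 0.24 [221.2 201.3] [0.6693 0.1827 0.1107]
shackle_crown 0.66 [419.8 237.2] [ 0.6162 -0.2512  0.0229]
shackle_crown 0.64 [309.8 255.9] [ 0.5584 -0.0059  0.092 ]
staple 0.58 [292.2 246.7] [0.5757 0.0309 0.102 ]
wire_chest 0.79 [280.  236.6] [0.6035 0.0603 0.0696]
side ['image', 'range_z', 'fx', 'fy', 'cx', 'cy', 'extrinsics', 'shot'] 510.1846541808299
padlock 0.65 [291.1 235.8] [0.5314 0.0388 0.0951]
padlock 0.63 [390.7 297.5] [ 0.6736 -0.2477  0.0255]
cradle 0.71 [294.8 235.2] [0.5437 0.0474 0.0921]
cradle 0.53 [326.  218.8] [0.6729 0.1694 0.0833]
dial_top 0.82 [393.  275.2] [ 0.6985 -0.2076  0.0582]
dial_top 0.44 [292.6 216.8] [0.5501 0.0834 0.1306]
dial_pointer 0.83 [389.1 278.3] [ 0.6854 -0.2145  0.0557]
dial_pointer 0.72 [284.1 217.6] [0.6182 0.4398 0.0142]
shackle_crown 0.53 [371.6 306.6] [ 0.6196 -0.2653  0.0224]
shackle_crown 0.5 [307.3 241.4] [ 0.5588 -0.0117  0.0931]
staple 0.95 [310.3 233.6] [0.5807 0.0311 0.0966]
wire_chest 0.59 [322.  262.3] [ 0.5678 -0.0951  0.0676]
{'time': 0.8, 'joint_pos': array([ 1.2813,  0.0911,  1.2307, -0.    ,  1.8198, -0.0567]), 'dq': array([-0.0001, -0.0002, -0.0002, -0.0002,  0.001 , -0.0007]), 'effort': array([ -0.0016, -45.8402, -41.8076,  -0.0001,   0.0002,  -0.    ]), 'eef_pos': array([0.1384, 0.5838, 0.2533]), 'eef_rot': array([3.1416, 0.    , 2.9088]), 'ft_force': array([ 0.1445, -0.1266,  0.6612]), 'moment': array([-0.024 ,  0.0198,  0.0224]), 'grasp_force': 0.0, 'grip_width': 0.08547431573475552}
```

View pics/top0.png

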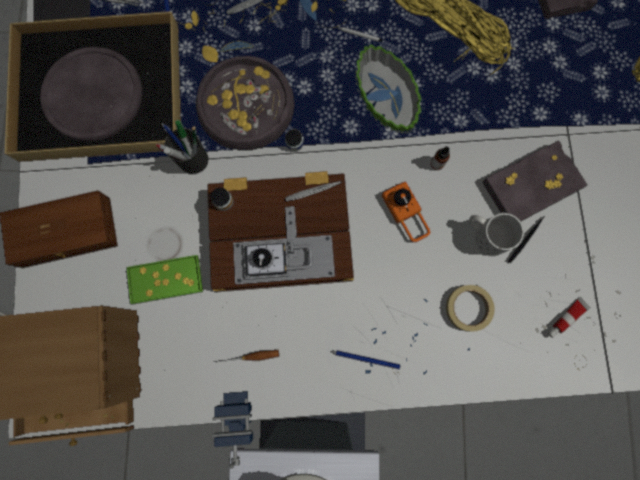

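View pics/side0.png

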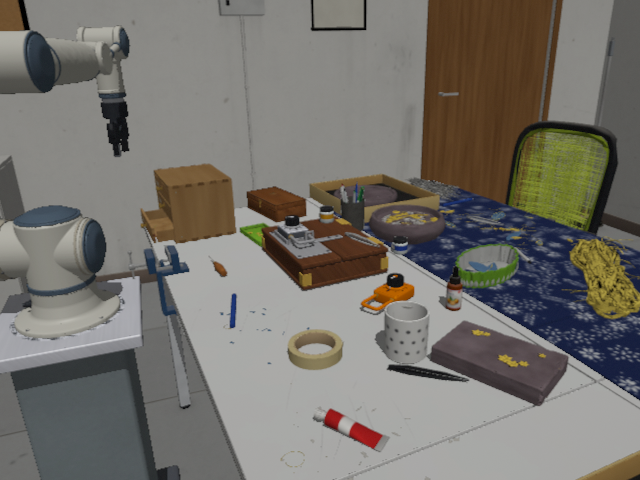

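The top view shows the real (steel) padlock at about (263,259), its shackle pointing right, towards world -y. The orange look-alike is at (403,205). I'll zoom in next and fit the chest's pose from depth.

```bash
python3 - <<'E'
from h import *
np.set_printoptions(precision=4,suppress=True)
p=r.capture("top"); save(p,"z1.png",(225,220,120,80),6)
E=np.array(p["extrinsics"]);R=E[:3,:3];t=E[:3,3]
v,u=np.mgrid[0:480,0:640]
Z=p["range_z"]
c=np.stack([(u-p["cx"])/p["fx"]*Z,-(v-p["cy"])/p["fy"]*Z,-Z],-1)
W=(c-t)@R
np.save("W.npy",W)
box=np.zeros((480,640),bool);box[170:300,200:360]=1
m=box&(Z>0)&(W[...,2]>.06)&(W[...,2]<.08)
mm=cv2.morphologyEx(m.astype(np.uint8),cv2.MORPH_OPEN,np.ones((3,3)))>0
print("chest",cv2.minAreaRect((W[mm][:,:2]*1000).astype(np.float32)), np.median(W[mm][:,2]))
print("cam",-R.T@t)
# dial top
d=box&(W[...,2]>.12)&(W[...,2]<.14)&(u>245)
print("dial",d.sum(),W[d].mean(0),np.median(W[d],0),cv2.minEnclosingCircle((W[d][:,:2]*1000).astype(np.float32)))
b=box&(W[...,2]>.093)&(W[...,2]<.107)&(u>235)&(v>235)
for k in r.outline_of(p,"padlock")[:3]: print(k["p"],k["extent"])
n,l,s,ce=cv2.connectedComponentsWithStats(b.astype(np.uint8))
for i in range(1,n):
    if s[i][4]>15: print(s[i],cv2.minAreaRect((W[l==i][:,:2]*1000).astype(np.float32)),W[l==i].mean(0))
E
```

```text
chest ((622.63232421875, 64.50782775878906), (244.1795654296875, 306.3583068847656), 5.377274990081787) 0.07022978020943299
cam [ 0.3893 -0.0448  1.1263]
dial 271 [0.5488 0.0915 0.1276] [0.5489 0.0915 0.1277] ((549.1671142578125, 91.69960021972656), 19.03716278076172)
0.87 [244.9, 244.0, 67.4, 30.9]
0.84 [379.7, 182.4, 52.7, 58.1]
[289 241  11  12  54] ((575.26513671875, 29.891990661621094), (21.601970672607422, 20.827129364013672), 64.5572509765625) [0.5769 0.0299 0.0993]
[246 243  40  33 840] ((550.0157470703125, 86.1048583984375), (64.219970703125, 83.36752319335938), 5.112803936004639) [0.5477 0.0842 0.1011]
[301 245  10   5  19] ((578.2294311523438, 2.9680585861206055), (19.355846405029297, 7.374562740325928), 73.11174011230469) [0.5781 0.0032 0.0946]
[305 251   7  18  43] ((550.2136840820312, -3.8504695892333984), (9.923683166503906, 37.78114318847656), 80.29773712158203) [ 0.5514 -0.0043  0.0946]
[287 266  17   5  32] ((532.9426879882812, 24.515491485595703), (6.825493812561035, 34.0552864074707), 6.34061336517334) [0.5332 0.0262 0.0944]
```

View pics/z1.png

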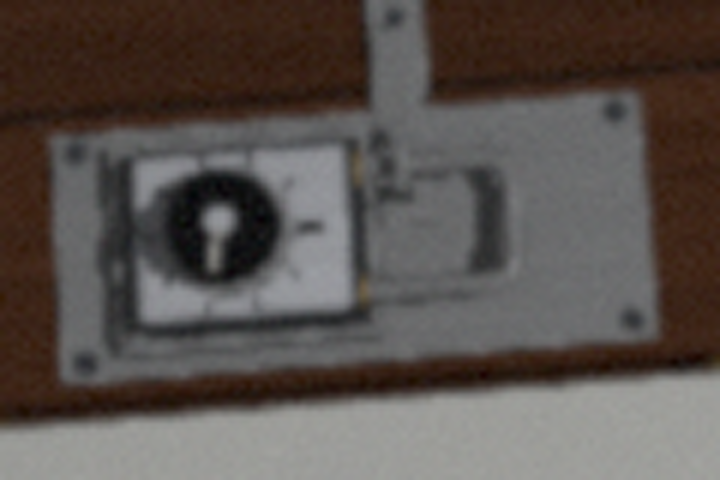

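```bash
python3 - <<'E'
from h import *
np.set_printoptions(precision=3,suppress=True)
W=np.load("W.npy")
a=np.array([.138,.584]);b=np.array([.549,.0915])
for f in np.linspace(0,1,11):
    q=a+f*(b-a); m=(np.hypot(W[...,0]-q[0],W[...,1]-q[1])<.1); print(q, W[...,2][m].max() if m.any() else None,m.sum())
th=np.radians(5.2)
ey=np.array([-np.sin(th),np.cos(th)])
for n in("top","side"):
    p=r.capture(n)
    c=np.array([.549,.0915,.128]); 
    g=p["image"].min(2).astype(float)
    pts=[];w=[]
    for k in range(3):
        M=np.zeros(0)
    # sample a polar grid on dial top
    ang=np.arange(0,360,4); prof=[]
    for A in ang:
        d=-ey; t=np.radians(A); ca,sa=np.cos(-t),np.sin(-t)
        d2=np.array([ca*d[0]-sa*d[1],sa*d[0]+ca*d[1]])
        v=[]
        for rr in (.007,.009,.011,.013,.015):
            uv=proj(p,np.array([c[0]+rr*d2[0],c[1]+rr*d2[1],c[2]]))
            v.append(cv2.getRectSubPix(g.astype(np.float32),(1,1),tuple(map(float,uv)))[0,0])
        prof.append(np.mean(v))
    prof=np.array(prof); i=prof.argsort()[::-1][:10]; print(n,"angle",ang[i],prof[i].round(),np.median(prof))
    for m in r.mark_of(p,"dial_pointer")[:3]:
        q=atz(p,m["centre"],.128)[:2]-c[:2]; print(m["p"],q, np.degrees(np.arctan2(-ey[0],-ey[1]*1)*0+ (np.arctan2(-ey[1],-ey[0])-np.arctan2(q[1],q[0])))%360)
save(p,"z2.png",(250,190,80,60),8)
E
```

```text
[0.138 0.584] 0.06223434794090571 1564
[0.179 0.535] 0.18276809297882426 3180
[0.22  0.485] 0.1844890673390682 5585
[0.261 0.436] 0.1844890673390682 9363
[0.302 0.387] 0.18518851992934296 10619
[0.344 0.338] 0.18518851992934296 10582
[0.385 0.288] 0.1837422335407523 8340
[0.426 0.239] 0.07639249883077139 6330
[0.467 0.19 ] 0.10491875341928844 6333
[0.508 0.141] 0.13216653174834558 6519
[0.549 0.092] 0.13216653174834558 6824
top angle [104 100 108  96 112  92 116  88 120  84] [103.  99.  95.  90.  82.  77.  67.  60.  53.  46.] 25.167435
0.65 [ 0.117 -0.298] 343.7965318629707
0.63 [-0.017  0.003] 103.7372671578039
side angle [196 192 200 188 204 208 184 212 180 176] [106. 106. 105. 105. 104. 104. 104. 102. 102. 100.] 38.128662
0.7 [-0.017  0.017] 140.35969985336388
0.69 [ 0.072 -0.445] 356.05771642820025
```

View pics/z2.png

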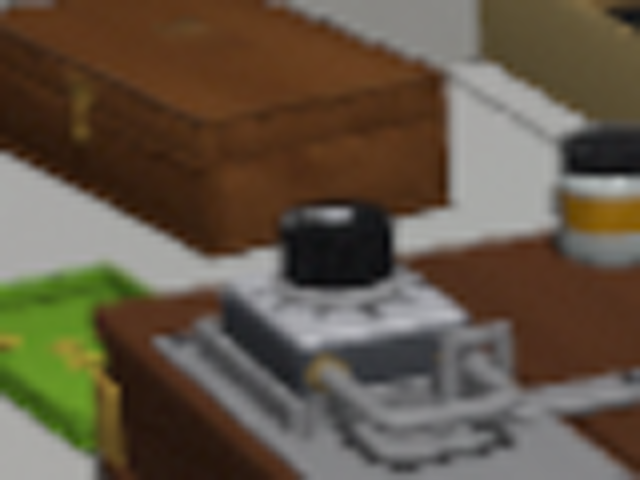

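The zoom shows the dial's pointer about 104° clockwise of the broad mark, so it starts at click 3. The tool clears the 0.185 m high cabinet on its way, so I can move.

Emit:
{"fn": "servo_tool", "kwargs": {
  "motion": [
    [[1,-33,-24,0,0,0,0],[1,-33,-24,0,0,0,0],[1,-33,-24,0,0,0,0],[1,-33,-24,0,0,0,0],[1,-33,-24,0,0,0,0],[1,-33,-24,0,0,0,0],[1,-33,-24,0,0,0,0],[1,-33,-24,0,0,0,0],[1,-32,-24,0,0,0,0],[1,-32,-24,0,0,0,0],[1,-32,-24,0,0,0,0],[1,-32,-24,0,0,0,0],[1,-32,-24,0,0,0,0],[1,-31,-24,0,0,0,0],[1,-29,-24,0,0,0,0],[1,-29,-24,0,0,0,0],[1,0,0,0,0,0,0]]
  ],
  "squeeze": 50
}}

```text
time: 3.22
eef_pos: [0.5498, 0.0899, 0.2526]
eef_rot: [-3.141, -0.001, 2.905]
ft_force: [-0.3, 0.7, -0.3]
grip_width: 0.086
grasp_force: 0.0
```

Emit:
{"fn": "servo_tool", "kwargs": {
  "motion": [
    [[1,0,0,0,0,0,0.184],[1,0,0,0,0,0,0.184],[1,0,0,0,0,0,0.184],[1,0,0,0,0,0,0.184],[1,0,0,0,0,0,0.184],[1,2,0,25,0,0,0],[1,0,0,25,0,0,0],[1,0,0,25,0,0,0],[1,0,0,20,0,0,0],[1,0,0,0,0,0,0],[1,0,0,0,0,0,0]]
  ]
}}

```text
time: 4.6
eef_pos: [0.5485, 0.0939, 0.1594]
eef_rot: [3.14, 0.0, 1.989]
ft_force: [0.6, -0.2, 0.7]
grip_width: 0.0852
grasp_force: 0.0
```

```bash
python3 - <<'E'
from h import *
s=r.get_state();print(s["eef_pos"],s["eef_rot"],s["ft_force"],s["joint_pos"])
E
```

```text
[0.54851243 0.0939011  0.15944289] [3.14011365e+00 4.01942066e-04 1.98899544e+00] [ 0.63643907 -0.16629914  0.68333361] [ 1.08374548e-01 -2.55882735e-02  1.51563662e+00  6.83470284e-05
  1.65001317e+00 -3.09819405e-01]
```

Emit:
{"fn": "servo_tool", "kwargs": {
  "motion": [
    [[1,-2,0,14,0,0,0],[1,0,0,14,0,0,0],[1,0,0,0,0,0,0],[-1,0,0,0,0,0,0],[-1,0,0,0,0,0,0],[-1,0,0,0,0,0,0],[-1,0,0,0,0,0,0],[-1,0,0,0,0,0,0],[-1,0,0,0,0,0,0]]
  ],
  "squeeze": 50
}}

```text
time: 5.72
eef_pos: [0.5493, 0.0919, 0.1311]
eef_rot: [3.14, 0.0, 1.989]
ft_force: [-0.2, 1.1, 5.7]
grip_width: 0.0362
grasp_force: 51.0
```

Emit:
{"fn": "servo_tool", "kwargs": {
  "motion": [
    [[-1,0,0,0,0,0,0.157],[-1,0,0,0,0,0,0.157],[-1,0,0,0,0,0,0.157],[-1,0,0,0,0,0,0.157],[-1,0,0,0,0,0,0.157],[-1,0,0,0,0,0,0.157],[-1,0,0,0,0,0,0.157],[-1,0,0,0,0,0,0.157],[-1,0,0,0,0,0,0.157],[-1,0,0,0,0,0,0.157],[-1,0,0,0,0,0,0.157],[-1,0,0,0,0,0,0.157],[-1,0,0,0,0,0,0],[-1,0,0,0,0,0,0]]
  ]
}}

```text
time: 7.48
eef_pos: [0.5499, 0.0914, 0.1311]
eef_rot: [3.141, -0.003, 0.108]
ft_force: [3.1, -2.2, 4.7]
grip_width: 0.0362
grasp_force: 50.8
```

Emit:
{"fn": "servo_tool", "kwargs": {
  "motion": [
    [[1,0,0,0,0,0,0],[1,0,0,0,0,0,0],[1,0,0,0,0,0,0],[1,0,0,0,0,0,0],[1,0,0,-25,0,0,0],[1,0,0,-30,0,0,0],[1,0,-50,-10,0,0,0],[1,0,-50,0,0,0,0],[1,0,-50,0,0,0,0],[1,0,0,0,0,0,0]]
  ]
}}

```text
time: 8.72
eef_pos: [0.5323, 0.2441, 0.1949]
eef_rot: [-3.141, 0.001, 0.11]
ft_force: [-0.3, -0.9, -0.1]
grip_width: 0.0856
grasp_force: 0.0
```

```bash
cat >> h.py <<'E'
def dial(p,c=(.549,.0915,.128),th=np.radians(5.2)):
    g=p["image"].min(2).astype(np.float32); ang=np.arange(0,360,2); prof=[]
    for A in ang:
        f=-np.pi/2+th-np.radians(A)
        prof.append(np.mean([cv2.getRectSubPix(g,(1,1),tuple(map(float,proj(p,np.array([c[0]+q*np.cos(f),c[1]+q*np.sin(f),c[2]])))))[0,0] for q in (.009,.011,.013,.015)]))
    prof=np.array(prof); prof=cv2.GaussianBlur(np.tile(prof,3)[None],(9,1),0)[0,180:360]
    i=prof.argmax(); return ang[i],prof[i],np.median(prof)
E
python3 - <<'E'
from h import *
p=r.capture("top"); print(dial(p)); save(p,"z3.png",(225,220,120,80),6)
E
```

```text
(np.int64(216), np.float32(98.52884), np.float32(18.96972))
```

View pics/z3.png

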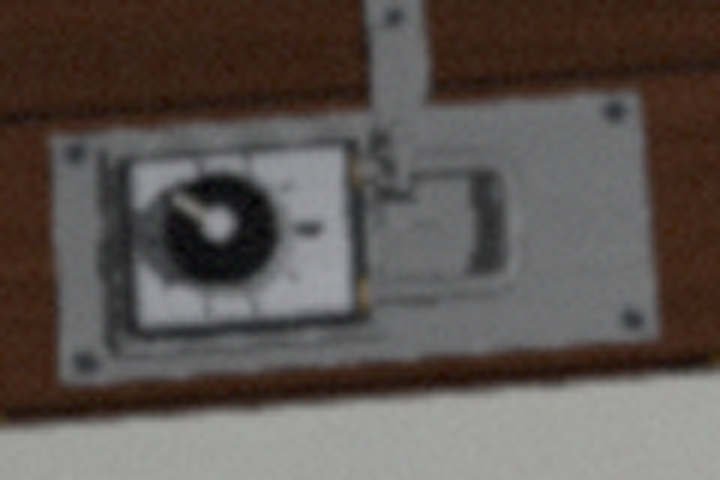

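The pointer now sits at the upper left (180,200), 216° from the mark, which is click 6. I'll re-grip the dial and turn it back two clicks.

Emit:
{"fn": "servo_tool", "kwargs": {
  "motion": [
    [[1,0,50,0,0,0,0],[1,0,50,0,0,0,0],[1,0,50,0,0,0,0],[1,0,0,20,0,0,0],[1,0,0,25,0,0,0],[1,0,0,20,0,0,0],[1,0,0,0,0,0,0],[-1,0,0,0,0,0,0],[-1,0,0,0,0,0,0],[-1,0,0,0,0,0,0],[-1,0,0,0,0,0,0],[-1,0,0,0,0,0,0],[-1,0,0,0,0,0,0]]
  ]
}}

```text
time: 10.4
eef_pos: [0.5496, 0.0918, 0.1318]
eef_rot: [3.141, -0.002, 0.105]
ft_force: [0.5, 0.1, 5.6]
grip_width: 0.0363
grasp_force: 50.6
```

Emit:
{"fn": "servo_tool", "kwargs": {
  "motion": [
    [[-1,0,0,0,0,0,-0.157],[-1,0,0,0,0,0,-0.157],[-1,0,0,0,0,0,-0.157],[-1,0,0,0,0,0,-0.157],[-1,0,0,0,0,0,-0.157],[-1,0,0,0,0,0,-0.157],[-1,0,0,0,0,0,-0.157],[-1,0,0,0,0,0,-0.157],[-1,0,0,0,0,0,0],[-1,0,0,0,0,0,0]]
  ]
}}

```text
time: 11.65
eef_pos: [0.5491, 0.0924, 0.1318]
eef_rot: [3.141, -0.001, 1.361]
ft_force: [-3.4, 1.9, 6.9]
grip_width: 0.0361
grasp_force: 50.9
```

Emit:
{"fn": "servo_tool", "kwargs": {
  "motion": [
    [[1,0,0,0,0,0,0],[1,0,0,0,0,0,0],[1,0,0,0,0,0,0],[1,0,0,0,0,0,0],[1,0,0,-30,0,0,0],[1,0,0,-30,0,0,0],[1,0,0,0,0,0,0.181],[1,0,0,0,0,0,0.181],[1,0,0,0,0,0,0.181],[1,0,0,0,0,0,0.181],[1,0,0,0,0,0,0.181],[1,0,0,0,0,0,0.181],[1,0,0,0,0,0,0.181],[0,0,50,0,0,0,0],[0,0,50,0,0,0,0],[-0.3,0,50,0,0,0,0],[-0.3,0,0,0,0,0,0],[-0.3,0,0,0,0,0,0]]
  ]
}}

```text
time: 13.9
eef_pos: [0.563, -0.0573, 0.1902]
eef_rot: [-3.141, 0.0, 0.093]
ft_force: [-1.1, 0.7, -0.6]
grip_width: 0.0296
grasp_force: 0.0
```

```bash
python3 - <<'E'
from h import *
p=r.capture("top"); print(dial(p)); save(p,"z4.png",(225,220,120,80),6)
for m in r.mark_of(p,"shackle_crown")[:3]: print(m["p"],m["centre"],atz(p,m["centre"],.090))
q=r.capture("side")
for m in r.mark_of(q,"shackle_crown")[:3]: print(m["p"],m["centre"],atz(q,m["centre"],.090))
s=r.get_state();print(s["eef_pos"],s["eef_rot"],s["grip_width"],s["joint_pos"])
E
```

```text
(np.int64(146), np.float32(42.226803), np.float32(10.094891))
0.68 [307.6, 256.2] [ 0.55802825 -0.00124024  0.09      ]
0.57 [420.9, 234.1] [ 0.60917322 -0.24110996  0.09      ]
0.53 [368.7, 307.3] [ 0.55991547 -0.38205898  0.09      ]
0.44 [309.8, 242.3] [ 0.56501437 -0.01240576  0.09      ]
[ 0.56307538 -0.05633952  0.19035076] [-3.14145560e+00 -1.29940988e-04  9.54885319e-02] 0.029613958092396257 [-1.59937118e-01 -4.37901260e-03  1.43999179e+00  1.66955514e-04
  1.70588878e+00  1.31539316e+00]
```

View pics/z4.png

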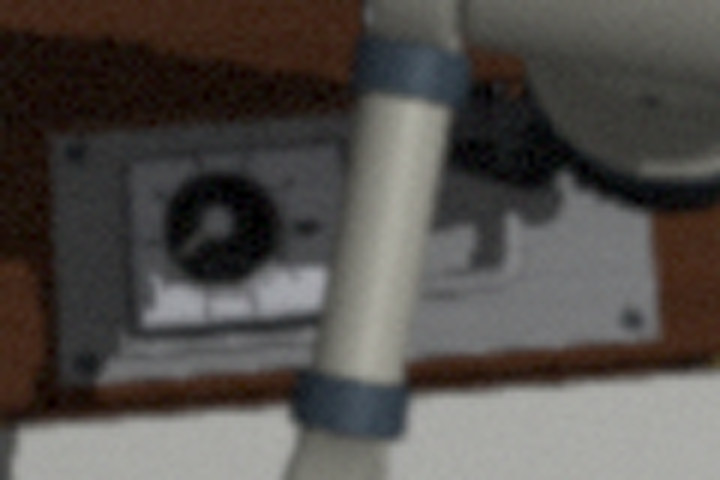

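The pointer now reads 146°, which is click 4. Next I'll move over the crown and down onto it.

Emit:
{"fn": "servo_tool", "kwargs": {
  "motion": [
    [[-0.3,0,-24,0,0,0,0],[-0.3,0,-24,0,0,0,0],[-0.3,0,0,20,0,0,0],[-0.3,0,0,20,0,0,0],[-0.3,0,0,20,0,0,0],[-0.3,0,0,10,0,0,0],[-0.3,0,0,10,0,0,0],[-0.3,0,0,6,0,0,0],[-0.3,0,0,5,0,0,0],[-0.3,0,0,0,0,0,0]]
  ]
}}

```text
time: 15.35
eef_pos: [0.5585, -0.0097, 0.0992]
eef_rot: [-3.142, 0.0, 0.094]
ft_force: [0.6, 0.1, -0.0]
grip_width: 0.03
grasp_force: 0.0
```

Emit:
{"fn": "servo_tool", "kwargs": {
  "motion": [
    [[-1,0,0,0,0,0,0],[-1,0,0,0,0,0,0],[-1,0,0,0,0,0,0],[-1,0,0,0,0,0,0],[-1,0,0,0,0,0,0]]
  ],
  "squeeze": 30
}}

```text
time: 15.98
eef_pos: [0.5587, -0.0096, 0.0996]
eef_rot: [-3.141, -0.001, 0.094]
ft_force: [-0.5, 0.9, 1.5]
grip_width: 0.0064
grasp_force: 29.3
```

Emit:
{"fn": "servo_tool", "kwargs": {
  "motion": [
    [[-1,0,3,0,0,0,0],[-1,0,3,0,0,0,0],[-1,0,3,0,0,0,0],[-1,0,3,0,0,0,0],[-1,0,3,0,0,0,0],[-1,0,0,0,0,0,0]]
  ],
  "squeeze": 60
}}

```text
time: 16.73
eef_pos: [0.56, -0.0252, 0.0993]
eef_rot: [3.141, 0.0, 0.093]
ft_force: [1.3, -0.9, 1.3]
grip_width: 0.005
grasp_force: 58.6
```

Emit:
{"fn": "servo_tool", "kwargs": {
  "motion": [
    [[-1,0,4,0,0,0,0],[-1,0,4,0,0,0,0],[-1,0,4,0,0,0,0],[-1,0,4,0,0,0,0],[-1,0,3,0,0,0,0],[-1,0,0,0,0,0,0]]
  ]
}}

```text
time: 17.48
eef_pos: [0.5616, -0.0441, 0.0992]
eef_rot: [3.141, 0.0, 0.093]
ft_force: [0.2, 0.6, 0.8]
grip_width: 0.0053
grasp_force: 58.7
```

Emit:
{"fn": "servo_tool", "kwargs": {
  "motion": [
    [[-1,0,1,0,0,0,0],[-1,0,1,0,0,0,0],[-1,0,0,0,0,0,0]]
  ]
}}

```text
time: 17.85
eef_pos: [0.5618, -0.0454, 0.0992]
eef_rot: [-3.141, 0.0, 0.094]
ft_force: [-0.9, 3.5, 0.2]
grip_width: 0.0052
grasp_force: 58.7
```

Emit:
{"fn": "servo_tool", "kwargs": {
  "motion": [
    [[-1,0,1,0,0,0,0],[-1,0,1,0,0,0,0],[-1,0,0,0,0,0,0]]
  ]
}}

```text
time: 18.23
eef_pos: [0.5619, -0.0465, 0.099]
eef_rot: [-3.139, 0.001, 0.094]
ft_force: [-1.5, 6.7, -0.5]
grip_width: 0.0054
grasp_force: 58.7
```

Emit:
{"fn": "servo_tool", "kwargs": {
  "motion": [
    [[-1,0,1,0,0,0,0],[-1,0,1,0,0,0,0],[-1,0,0,0,0,0,0]]
  ]
}}

```text
time: 18.6
eef_pos: [0.5619, -0.0467, 0.0988]
eef_rot: [-3.136, 0.001, 0.096]
ft_force: [-1.3, 11.8, 0.2]
grip_width: 0.0057
grasp_force: 58.8
```

```bash
python3 - <<'E'
from h import *
p=r.capture("side"); save(p,"z5.png",(250,190,100,75),8)
print(r.get_state()["ft_force"],r.get_state()["eef_pos"])
E
```

```text
[-1.13100692 11.19976233  0.53392432] [ 0.56189791 -0.04668923  0.09882403]
```

View pics/z5.png

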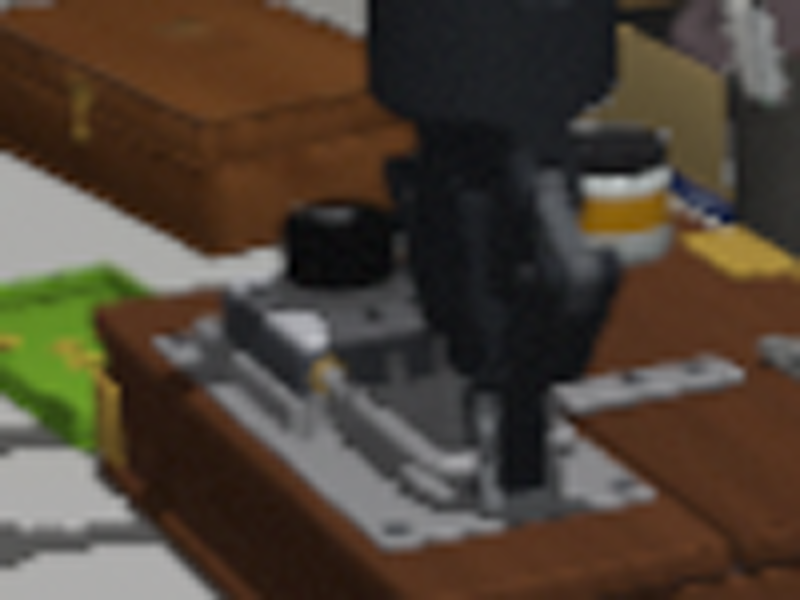

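Emit:
{"fn": "servo_tool", "kwargs": {
  "motion": [
    [[-1,0,-2,0,0,0,0],[-1,0,-1,-10,0,0,0],[-1,0,-1,-10,0,0,0],[-1,0,-2,-10,0,0,0],[-1,0,-5,-14,0,0,0],[-1,0,-5,-14,0,0,0],[-1,0,-7,-13,0,0,0],[-1,0,-8,-13,0,0,0],[-1,0,0,0,0,0,0]]
  ],
  "squeeze": 40
}}

```text
time: 19.77
eef_pos: [0.5599, -0.0182, 0.185]
eef_rot: [3.141, -0.003, 0.095]
ft_force: [-0.2, -1.4, -2.2]
grip_width: 0.0053
grasp_force: 56.6
```

```bash
python3 - <<'E'
from h import *
p=r.capture("side"); save(p,"z6.png",(240,150,120,90),6)
print(r.get_state())
E
```

```text
{'time': 19.825, 'joint_pos': array([-9.36470144e-02, -2.05860756e-02,  1.46732290e+00, -6.52842904e-04,
        1.69342533e+00,  1.38284386e+00]), 'dq': array([-0.00936132,  0.01150985,  0.02052285, -0.00302832, -0.0043985 ,
       -0.00226186]), 'effort': array([ 1.14284758e+00, -4.28152800e+01, -4.35536778e+01,  7.55528267e-01,
        2.57553952e-01,  7.33082823e-03]), 'eef_pos': array([ 0.559695  , -0.0186253 ,  0.18397581]), 'eef_rot': array([ 3.14068895e+00, -1.28428329e-03,  9.42257147e-02]), 'ft_force': array([ 0.02765318, -1.29042905, -2.37193892]), 'moment': array([-0.44167851, -0.12816522, -0.02098493]), 'grasp_force': 56.63625961517482, 'grip_width': 0.005142028647195975}
```

View pics/z6.png

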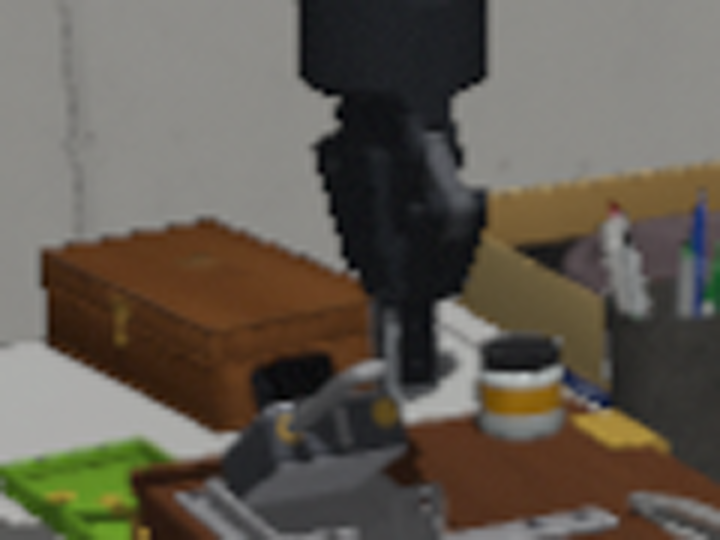

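The padlock is tilting up out of the cradle and its shackle is clear of the staple. I'll carry on along the arc, then go straight up.

Emit:
{"fn": "servo_tool", "kwargs": {
  "motion": [
    [[-1,0,-10,-12,0,0,0],[-1,0,-10,-12,0,0,0],[-1,0,-10,-10,0,0,0],[-1,0,-12,-9,0,0,0],[-1,0,-12,-9,0,0,0],[-1,0,-12,-8,0,0,0],[-1,0,-10,-9,0,0,0],[-1,0,-10,-12,0,0,0],[-1,0,-6,-15,0,0,0],[-1,0,0,-20,0,0,0],[-1,0,0,-20,0,0,0],[-1,0,0,-25,0,0,0],[-1,0,0,-25,0,0,0],[-1,0,0,-20,0,0,0],[-1,0,0,-15,0,0,0],[-1,0,0,-8,0,0,0],[-1,0,0,0,0,0,0],[-1,0,0,0,0,0,0]]
  ],
  "squeeze": 40
}}

```text
time: 22.08
eef_pos: [0.5508, 0.073, 0.4115]
eef_rot: [-3.142, 0.001, 0.094]
ft_force: [0.1, 0.3, -4.9]
grip_width: 0.0058
grasp_force: 53.4
```

```bash
python3 - <<'E'
from h import *
p=r.capture("side"); save(p,"z7.png",(220,60,180,200),3)
s=r.get_state();print(s["ft_force"],s["moment"],s["eef_pos"],s["eef_rot"],s["grasp_force"])
E
```

```text
[ 0.2719633   0.65650361 -4.20453264] [-0.22441234  0.0061816  -0.07781943] [0.55074655 0.0729548  0.41131719] [-3.14154523e+00  1.64261779e-03  9.37800994e-02] 53.395323157310486
```

View pics/z7.png

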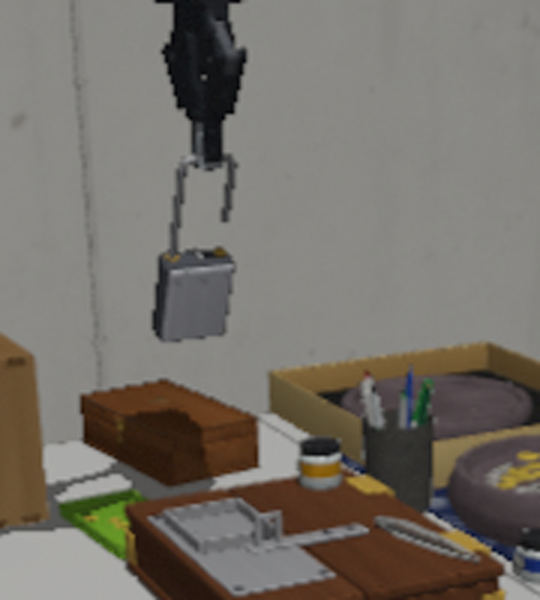

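The open padlock is hanging clear of the cradle. I'll raise it a little more, firm up the grip and let it settle.

Emit:
{"fn": "servo_tool", "kwargs": {
  "motion": [
    [[-1,0,0,-8,0,0,0],[-1,0,0,-8,0,0,0],[-1,0,0,0,0,0,0],[-1,0,0,0,0,0,0],[-1,0,0,0,0,0,0],[-1,0,0,0,0,0,0],[-1,0,0,0,0,0,0],[-1,0,0,0,0,0,0],[-1,0,0,0,0,0,0],[-1,0,0,0,0,0,0],[-1,0,0,0,0,0,0],[-1,0,0,0,0,0,0],[-1,0,0,0,0,0,0],[-1,0,0,0,0,0,0],[-1,0,0,0,0,0,0],[-1,0,0,0,0,0,0]]
  ],
  "squeeze": 70
}}

```text
time: 24.12
eef_pos: [0.5508, 0.0729, 0.4283]
eef_rot: [3.142, -0.0, 0.094]
ft_force: [-0.1, -0.6, -4.4]
grip_width: 0.0046
grasp_force: 70.0
```

```bash
python3 - <<'E'
from h import *
a=r.capture("side");[r.capture("side") for _ in range(5)];b=r.capture("side")
d=np.abs(a["image"][60:200,220:330].astype(int)-b["image"][60:200,220:330]).mean(); o=np.abs(a["image"][60:200,400:500].astype(int)-b["image"][60:200,400:500]).mean()
s=r.get_state();print(d,o,s["ft_force"],s["eef_pos"],s["grasp_force"],s["time"])
print([ (m["p"],m["extent"]) for m in r.recognise(b,"padlock")[:3]])
print(r.sign_off())
E
```

```text
0.5712121212121212 0.7977380952380952 [ 1.06289339 -0.08159189 -4.65257873] [0.55077792 0.07292293 0.42826098] 69.96382336055831 24.475
[(0.75, [267.7, 103.6, 29.5, 64.1]), (0.62, [361.0, 273.1, 52.9, 36.8]), (0.23, [318.5, 201.6, 15.3, 22.3])]
the job is handed in; nothing more can be done
None
```

I turned the dial to six and back to four, drew the shackle out to its stop, and handed the job in at 24.5 s with the open padlock held steady by its shackle, its underside an estimated 17 cm above the chest.

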